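# Stamp a mark on an aluminium horseshoe with the spring stamp

## Robot

A 6-joint arm with a two-finger parallel gripper is mounted at the origin on the work surface. World frame = base frame: x ahead of the robot, y to its left, z up, the work surface at z = 0. Lengths are in m, angles in rad, forces in N, time in s.
With the tool pointing down it reaches from about 0.275 to 0.825 m from the base axis. Payload 4.9 kg.
Tool frame: the origin (TCP) lies midway between the tips of the shut fingers; the grasp point (between the pads) lies 19 mm behind it (grip_point_offset is the distance from the TCP to the grasp point, in m); z points along the fingers, y is the line along which they close (so a half turn about z gives the same grasp; the last joint's range is limited). The gripper opens to 85 mm and grips with 20 to 120 N. Pads are 22 mm wide; open, the fingers measure 114 mm over their backs; the gripper's body (76 mm by 85 mm) begins 54 mm behind the grasp point. The pads swing forward as they close: fully open they stand 13 mm farther back than shut.
Start: joints at [1.165, 0.326, -0.193, 1.052, 0, 1.437], TCP at [0.148, 0.53, 0.231] pointing down, gripper open.
Joint ranges: [-2.65, 2.65], [-0.97, 1.79], [-1.3, 1.35], [-1.93, 2.1], [-1.47, 1.37], [-3.14, 3.14]. Speed limits (rad/s): [2.57, 2.57, 3.14, 3.14, 3.14, 3.14].

## Interface

Orientations are given as a rotation vector (axis times angle).
In Python, from cell import * gives the robot as it stands. Calls block until the motion is done:
- movep(position, orientation): joint-space move of the TCP to a pose.
- move_l(position, velocity=0.15, rot=None, until_force=None): straight line of the TCP; rot=None keeps the orientation; velocity is the mean speed in m/s. With until_force (N) it stops when the force on the tool has changed by that much, and returns True; else False.
- set_joints(angles): joint-space move.
- let_go() and grab(newtons=None): open the fingers fully, or close them until they stop; newtons is the grip in N (None keeps the last).
- sleep(seconds).
- ik(position, orientation): joint angles nearest the present ones, or None.
- get_state(): the state.
- grab_frame(name): name is "scene" or "top" or "wrist"; returns a dict with "img" (384x512x3 uint8, red, green, blue), "fx", "fy", "cx", "cy" (pixels), "cam_to_world" (4x4, takes a point from camera to world coordinates); the wrist camera has in their place "T_tool_cam" (4x4, takes a point from camera to tool coordinates, whose origin is the TCP and whose axes are the flange's). Camera axes: x right, y down, z forward; pixel columns grow to the right and rows downward; lengths in m; the calibration is good to about 2 mm. A picture is of the moment at which its call begins: read the wrist's pose just before it. There is no depth.
A pose or a line that the arm cannot do raises MotionError and nothing moves.
- sign_off(): hands the job in; it is judged then, once.
Trained networks look in the newest picture that a camera, given by its name, has taken for a name from the list of things; names that differ only in an ending like _2 or _b are one class to them, and where a whole thing is asked for, a point or a joint stands for the part that bears it (a point fixed in the world has none). Each returns a list of dicts, best first, with "score" (0 to 1); they miss things now and then, are a little off and sometimes report something else, mostly with a low value. They report only what shows in the picture. A call takes as long as a camera call. They do not tell look-alikes from the thing itself.
- spot_in(camera, name): "centre" ([column, row] in pixels, amid what is visible of it).
- silhouettes(camera, name): "mask" (384x512 bool, what is visible of it) and "centre" ([column, row] in pixels, amid what is visible of it).
- tip_of(camera, name): "centre" ([column, row] in pixels: a listed point, or the origin of a listed thing).
The state is a dict: "clock": time; "q": joint angles; "joint_velocities": joint speeds; "tau": joint torques, N m; "position": TCP position; "eef_rot": TCP orientation; "contact_force": force on the tool from outside, world axes, zero at the start; "wrist_torque": the same for the moment, N m; "finger_gap": opening from 0.0 (shut) to 1.0 (fully open); "grasp_force": force on a finger pad.
Only numpy, scipy, OpenCV 4.12 (cv2) and the standard library are available. Lean on these libraries where they do the work, as an engineer would, in place of code of your own. Each camera call takes 0.05 s, during which the arm holds its last target. There are 200 camera calls.

## Task

Cock the red spring hammer of the stamp by its side handle until the sear catches and it stays up by itself, then lay the light aluminium horseshoe flat on the anvil over its yellow outline, toe centred on the red strike spot and heels pointing as in the outline, and let it go. Then press the yellow pedal to trip the hammer so that it falls freely onto the toe, and let the pedal up, leaving the hammer resting on the shoe and the shoe in place. Leave the dark steel shoe where it is.

Things in the scene. Friction and masses are not known exactly. Their poses are not given: they have to be found in the camera images.
- stamp: Spring stamp, bolted down. Blue base 90 x 410 x 15 mm (y -220 to 190); origin at bench level in the hammer's swing plane. At +y the dark anvil block (x -40 to 125, y 55 to 195, top 40 mm high) with a yellow horseshoe outline; at y -35 two blue cheeks, 100 mm high, carry the hinge; at the -y end the yellow pedal. The red hammer arm swings in the plane x = 0; its black handle juts to -x.
- hinge_point (a point): Middle of the hammer's hinge axis, 85 mm above the bench. The hinge axis is level and runs along the stamp's x.
- handle_grip (a point): Grip point on the axis of the handle, a black round bar 16 mm thick parallel to the hinge axis, 44 mm from its free end, 58 mm from the hammer head. Hammer down: 160 mm from the hinge to the stamp's +y, 90 mm above the bench. Cocking takes it up and over to -y on a 160 mm circle about the hinge; the bar may turn in the fingers. It pulls back with about 10 to 15 N.
- striker (a joint): Hammer arm angle (rad). 0: down, die on the bare anvil; grows as it is cocked; about 0.075 with the die on the 12 mm shoe. The sear snaps in at about 1.66 and then holds the arm at about 1.6 to 1.65 (upright, its head and handle then 230 to 270 mm above the bench); hard stop 1.85. Let go below the catch, it springs down. Arm 18 mm wide, head 40 mm cube, die 20 mm round.
- pedal (a joint): Angle of the pedal and sear, one piece (rad). 0: sear in, pedal up; grows as the pedal is pressed down, hard stop 0.30; springs back by itself. Moves by itself as the hammer's pin passes on cocking. The hammer is let off at about 0.17.
- pedal_top (a point): Middle of the top of the yellow pedal, a pad 50 x 44 mm (stamp x by y), 64 mm above the bench when up, 187 mm from the stamp's origin towards -y. Pressed straight down about 17 mm, with about 5 N, it trips the hammer; hard stop at about 28 mm.
- strike_spot (a point): Centre of the red spot, 18 mm across, on top of the anvil where the die lands. 40 mm above the bench; hidden under the hammer while that is down.
- heel_mark (a point): On the anvil's top, 111 mm from strike_spot towards the stamp's +x: where the midpoint between the two heels belongs.
- shoe: The light, bright aluminium horseshoe, 150 to 250 g, loose on the bench, 12 mm thick, web 22 mm wide, about 120 mm across and 130 mm long. Origin at the underside, in the centre of the toe arc (mean radius 49 mm); its own x points from the toe to the open heels; z up. The inside is open. The toe's web is straight for 20 mm and can be pinched across.
- shoe_toe (a point): Middle of the toe's web, half way up its thickness, 49 mm from the shoe's origin along its -x.
- shoe_heels (a point): Midpoint between the two heel ends, in the air between the branches, 62 mm from the shoe's origin along its +x.
- steel_shoe: A dark brown steel horseshoe of the same shape and size, 540 g: not to be used.
There are look-alikes about, which are no part of the job. There is more than one size of the shoe; the one meant has the size given above.

How it is judged:
On the way, in this order (a step that is already met when the one before it is completed fails the run):
1. the hammer is cocked: held up by the sear alone, above 1.5 rad and still, the fingers touching nothing (value of joint striker above 1.5 rad and velocity of joint striker between -0.1 and 0.1 rad/s and contact force between the fingers and anything else below 0.3 N), for 0.3 s.
2. with the hammer still cocked, the aluminium shoe lies flat on the anvil, toe within 12 mm of the strike spot and heels within 30 mm of the heel mark, let go (value of joint striker above 1.5 rad and horizontal distance between shoe_toe and strike_spot below 0.012 m and horizontal distance between shoe_heels and heel_mark below 0.03 m and angle between shoe's own z axis and vertical below 0.08 rad and z of shoe in the frame of stamp below 0.045 m and contact force between the fingers and shoe below 0.3 N), for 0.3 s.
3. the hammer, tripped, falls freely (faster than 1.5 rad/s) with the pedal down and the shoe below it (velocity of joint striker below -1.5 rad/s and value of joint pedal above 0.06 rad and horizontal distance between shoe_toe and strike_spot below 0.015 m and contact force between the fingers and shoe below 0.3 N).
At the end, for the whole second after the job is handed in: The hammer rests on the shoe (striker between 0.04 and 0.12 rad, still), the pedal is back up (below 0.06 rad), and the aluminium shoe lies still and flat on the anvil (tilt under 0.08 rad), its toe within 15 mm of the strike spot and its heels within 33 mm of the heel mark (value of joint striker between 0.04 and 0.12 rad and velocity of joint striker between -0.1 and 0.1 rad/s and value of joint pedal below 0.06 rad and horizontal distance between shoe_toe and strike_spot below 0.015 m and horizontal distance between shoe_heels and heel_mark below 0.033 m and angle between shoe's own z axis and vertical below 0.08 rad and linear speed of shoe below 0.02 m/s); the robot touches nothing.
It fails at once if the steel shoe moved by more than 40 mm (distance of steel_shoe from where it was at the start of the episode above 0.04 m).
It also fails if it takes over 72 s, if anything falls off the work surface, if the arm or the gripper's body presses on something with over 40 N, if the wrist force passes 120 N, or if a joint passes its speed limit or range.

## Working session

There is one attempt and no reset: what is moved stays moved. The work goes in short steps, each a Python script; the robot and the scene stay as the last script left them, time stands still between calls to the robot, and variables do not carry over. Pictures are saved under pics/ and viewed, at most 10 in all, crops included, and the job is handed in when it is done.

```bash
mkdir -p pics; ls; python3 - <<'E'
from cell import *
import cv2,numpy as np
s=get_state();print(s)
ims=[]
for c in("scene","top"):
    f=grab_frame(c);print(c,f["fx"],f["cx"],f["cy"],np.round(f["cam_to_world"],3).tolist())
    cv2.imwrite(f"pics/{c}0.png",f["img"][:,:,::-1])
    for n in("handle_grip","hinge_point","pedal_top","shoe_toe","shoe_heels","strike_spot","heel_mark","shoe","steel_shoe","stamp"):
        print(n,[(np.round(d["centre"]).tolist(),round(d["score"],2)) for d in tip_of(c,n)][:4])
print(get_state()["clock"])
E
```

```text
pics
{'clock': 0.0, 'q': array([ 1.16477647e+00,  3.26958394e-01, -1.93575844e-01,  1.05200799e+00,
       -2.66034663e-05,  1.43656815e+00]), 'joint_velocities': array([-0.00030237, -0.00096937, -0.00122772,  0.00102726, -0.00116241,
        0.00202753]), 'tau': array([ 9.54570328e-05, -4.43398547e+01,  2.62441707e+01,  1.53203099e-02,
       -2.62555204e-04,  9.34443669e-07]), 'position': array([0.14743132, 0.52926691, 0.23049699]), 'eef_rot': array([-4.25556676e-01, -3.11219101e+00,  2.65378015e-03]), 'contact_force': array([ 0.50446839, -0.26878502, -0.21402866]), 'wrist_torque': array([-0.04773772,  0.02589241,  0.03025576]), 'grasp_force': 0.0, 'finger_gap': 1.0005647948194056}
scene 490.1289422722587 254.3629827989392 190.30748999536328 [[-0.712, 0.582, -0.392, 1.087], [0.702, 0.598, -0.388, 0.693], [0.008, -0.551, -0.835, 1.307], [0.0, 0.0, 0.0, 1.0]]
handle_grip [([258.0, 178.0], 0.56)]
hinge_point [([202.0, 166.0], 0.75)]
pedal_top [([168.0, 145.0], 0.73)]
shoe_toe [([386.0, 312.0], 0.89), ([352.0, 224.0], 0.61), ([312.0, 232.0], 0.55)]
shoe_heels [([363.0, 188.0], 0.93), (
[... 397 characters left out ...]
5], [-1.0, -0.019, -0.021, 0.115], [0.022, -0.057, -0.998, 1.356], [0.0, 0.0, 0.0, 1.0]]
handle_grip [([256.0, 197.0], 0.79)]
hinge_point [([301.0, 171.0], 0.66), ([393.0, 180.0], 0.41), ([189.0, 207.0], 0.17)]
pedal_top [([353.0, 169.0], 0.57)]
shoe_toe [([190.0, 207.0], 0.97), ([98.0, 188.0], 0.7), ([167.0, 233.0], 0.64), ([291.0, 175.0], 0.24)]
shoe_heels [([118.0, 227.0], 0.79), ([181.0, 277.0], 0.78), ([164.0, 177.0], 0.66)]
strike_spot [([253.0, 173.0], 0.8), ([301.0, 171.0], 0.58)]
heel_mark [([253.0, 141.0], 0.9)]
shoe [([171.0, 252.0], 0.91), ([184.0, 196.0], 0.73), ([102.0, 210.0], 0.61)]
steel_shoe [([189.0, 205.0], 0.59)]
stamp [([292.0, 171.0], 0.85), ([252.0, 143.0], 0.58)]
1.1
```

```bash
python3 - <<'E'
import cv2,numpy as np
a=cv2.imread("pics/top0.png")[90:330,50:450];b=cv2.imread("pics/scene0.png")
cv2.imwrite("pics/topc.png",cv2.resize(a,None,fx=2,fy=2,interpolation=cv2.INTER_CUBIC))
b=b[90:360,110:450];cv2.imwrite("pics/scenec.png",cv2.resize(b,None,fx=2.2,fy=2.2,interpolation=cv2.INTER_CUBIC))
E
```

```text
(no output)
```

View pics/topc.png

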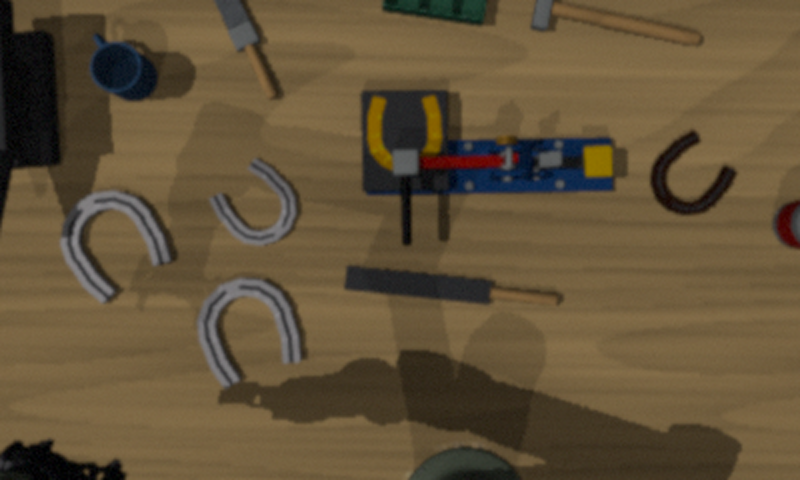

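View pics/scenec.png

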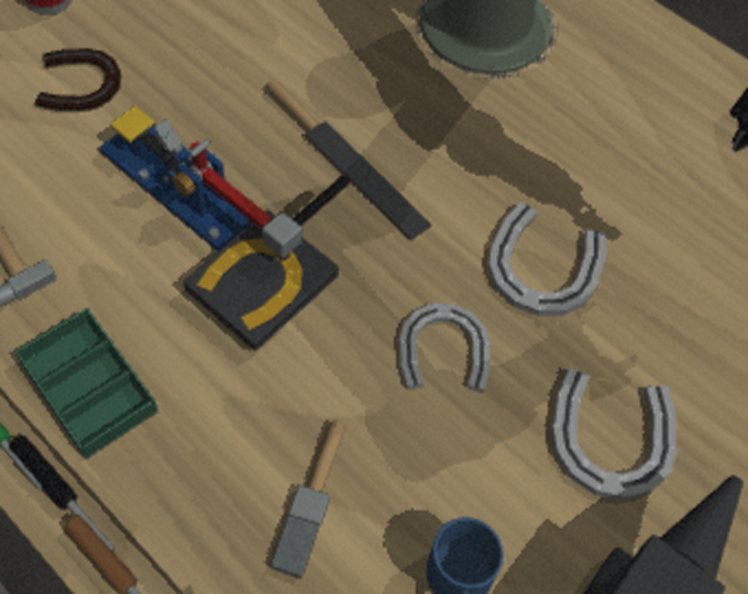

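The top crop shows the stamp with its anvil at left and pedal at right, and the handle pointing towards the robot. Full-frame top pixels for the shoes:
- Three bright shoes: small at about (179,192), large at about (171,252) and (102,210).
- Dark steel shoe at about (396,178).

The small bright shoe matches the outline's width and the steel shoe's size, so it is probably the one meant. I'll check this by measuring.

```bash
cat > h.py <<'E'
from cell import *
import numpy as np, cv2
from scipy.optimize import least_squares
from scipy.spatial.transform import Rotation as R
def proj(f,P,T=None):
    T=f["cam_to_world"] if T is None else T
    p=(np.atleast_2d(P)-T[:3,3])@T[:3,:3]
    return np.c_[f["fx"]*p[:,0]/p[:,2]+f["cx"],f["fy"]*p[:,1]/p[:,2]+f["cy"]]
def tri(obs): # [(f,T,px)]
    fun=lambda P:np.concatenate([proj(f,P,T)[0]-px for f,T,px in obs])
    r=least_squares(fun,[.45,.1,.05]);return r.x,np.abs(r.fun).max()
def wristT(f,s):
    T=np.eye(4);T[:3,:3]=R.from_rotvec(s["eef_rot"]).as_matrix();T[:3,3]=s["position"]
    return T@f["T_tool_cam"]
def body(p,L): # p = x,y,yaw
    c,s=np.cos(p[2]),np.sin(p[2]);L=np.atleast_2d(L)
    return np.c_[p[0]+c*L[:,0]-s*L[:,1],p[1]+s*L[:,0]+c*L[:,1],L[:,2]]
def fit(obs,p0): # obs [(f,T,local,px)]
    fun=lambda p:np.concatenate([proj(f,body(p,L),T)[0]-px for f,T,L,px in obs])
    r=least_squares(fun,p0,loss="soft_l1");return r.x,fun(r.x).reshape(-1,2)
def tool(yaw): # tool down, closing axis y at world angle yaw (mod pi)
    c,s=np.cos(yaw),np.sin(yaw)
    y=np.array([c,s,0]);z=np.array([0,0,-1.]);x=np.cross(y,z)
    return R.from_matrix(np.c_[x,y,z]).as_rotvec()
S=dict(handle_grip=(-.078,.125,.09),hinge_point=(0,-.035,.085),pedal_top=(0,-.187,.064),strike_spot=(0,.125,.04),heel_mark=(.111,.125,.04))
E
python3 - <<'E'
from h import *
F={c:grab_frame(c) for c in("scene","top")}
px=dict(handle_grip=([258,178],[256,197]),hinge_point=([202,166],[301,171]),pedal_top=([168,145],[353,169]),heel_mark=([213,225],[253,141]))
obs=[]
for n,(a,b) in px.items():
    print(n,tri([(F["scene"],None,a),(F["top"],None,b)]))
    for c,q in(("scene",a),("top",b)): obs.append((F[c],None,S[n],q))
p,r=fit(obs,[.45,0,0]);print(p,r.round(1).tolist())
T=F["top"]
for n,a,b in(("toe",[312,232],[190,207]),("origin",[308,248],[184,196])):print(n,tri([(F["scene"],None,a),(T,None,b)]))
# mask sizes of shoes: back-project onto z=.012
M=T["cam_to_world"]
for n in("shoe","steel_shoe"):
  for d in silhouettes("top",n):
    v,u=np.nonzero(d["mask"]);ray=np.c_[(u-T["cx"])/T["fx"],(v-T["cy"])/T["fy"],np.ones(len(u))]@M[:3,:3].T
    P=M[:3,3]+ray*((.012-M[2,3])/ray[:,2:]);rc=cv2.minAreaRect(P[:,:2].astype(np.float32)*1000)
    print(n,round(d["score"],2),np.round(d["centre"]),np.round(rc[0]),np.round(rc[1]))
E
```

```text
handle_grip (array([0.47815348, 0.09871204, 0.0874339 ]), np.float64(1.5850278279865506))
hinge_point (array([ 0.56694552, -0.04605886,  0.09067018]), np.float64(0.7252307122621175))
pedal_top (array([ 0.57705139, -0.21530197,  0.0521395 ]), np.float64(0.9498492557555664))
heel_mark (array([0.66581787, 0.10699767, 0.04006489]), np.float64(0.08792232767331143))
[ 0.56464639 -0.02128565  0.06417618] [[-1.8, -0.5], [-1.1, 0.8], [-1.3, -0.7], [3.6, -0.2], [0.1, -1.3], [-2.1, 0.3], [0.5, 1.1], [-1.0, -0.6]]
toe (array([ 0.44822692,  0.3127672 , -0.01166126]), np.float64(0.24119572573624737))
origin (array([ 0.48667472,  0.33588095, -0.03351469]), np.float64(0.7345784909559825))
shoe 0.96 [192. 203.] [492. 349.] [125. 121.]
shoe 0.8 [ 91. 209.] [432. 588.] [161. 160.]
shoe 0.62 [159. 248.] [294. 361.] [160. 156.]
shoe 0.18 [272. 168.] [567. -27.] [259. 417.]
steel_shoe 0.8 [384. 181.] [ 554. -365.] [120. 125.]
```

The small bright shoe at top pixel (192,203) measures 125×121 mm. The other two are about 160 mm, so they are look-alikes. The dark shoe is the steel one. Next I'll take close wrist views of the shoe and the stamp.

```bash
python3 - <<'E'
from h import *
import pickle
print([ik([.57,.1,.33],tool(a)) for a in(np.pi/2,-np.pi/2)])
V=[]
def look(pos,yaw,names,tag):
    movep(pos,tool(yaw));sleep(.2);s=get_state();f=grab_frame("wrist");T=wristT(f,s)
    cv2.imwrite(f"pics/{tag}.png",f["img"][:,:,::-1])
    d={n:[(np.round(e["centre"],1).tolist(),round(e["score"],2)) for e in tip_of("wrist",n)][:3] for n in names}
    print(tag,s["position"].round(3),s["clock"]);[print("  ",k,v) for k,v in d.items()]
    V.append((tag,f,T,d))
sh=("shoe_toe","shoe_heels","shoe");st=("handle_grip","hinge_point","pedal_top","strike_spot","heel_mark")
y=np.pi/2
def best(pos):
    c=[(abs(ik(pos,tool(a))[5]),a) for a in(y,-y) if ik(pos,tool(a)) is not None];return min(c)[1]
look([.44,.36,.33],best([.44,.36,.33]),sh,"w1")
look([.50,.32,.33],best([.5,.32,.33]),sh,"w2")
look([.54,.08,.33],best([.54,.08,.33]),st,"w3")
look([.50,-.08,.36],best([.5,-.08,.36]),st,"w4")
pickle.dump(V,open("v.pkl","wb"))
a=np.hstack([V[0][1]["img"],V[1][1]["img"]]);b=np.hstack([V[2][1]["img"],V[3][1]["img"]])
cv2.imwrite("pics/m.png",cv2.resize(np.vstack([a,b]),(800,600),interpolation=cv2.INTER_AREA)[:,:,::-1])
E
```

```text
[array([0.04614541, 0.33986955, 0.07766898, 1.30859576, 0.        ,
       0.04614541]), array([ 0.04614541,  0.33986955,  0.07766898,  1.30859576,  0.        ,
       -3.09544725])]
w1 [0.439 0.361 0.33 ] 2.825
   shoe_toe [([220.1, 163.6], 0.85), ([270.0, 95.7], 0.62), ([419.0, 184.0], 0.6)]
   shoe_heels []
   shoe []
w2 [0.499 0.321 0.33 ] 3.6167
   shoe_toe [([452.2, 146.8], 0.77), ([298.8, 49.4], 0.73), ([250.3, 124.5], 0.66)]
   shoe_heels []
   shoe []
w3 [0.54  0.081 0.33 ] 4.975
   handle_grip [([269.8, 118.9], 0.91)]
   hinge_point [([150.9, 184.5], 0.75), ([271.8, 241.6], 0.6)]
   pedal_top [([47.9, 182.3], 0.87)]
   strike_spot [([267.2, 172.7], 0.75)]
   heel_mark [([268.4, 238.8], 0.87)]
w4 [ 0.5   -0.079  0.36 ] 6.1833
   handle_grip [([386.9, 149.8], 0.67)]
   hinge_point [([268.6, 206.7], 0.77)]
   pedal_top [([172.4, 205.9], 0.76)]
   strike_spot [([370.1, 193.0], 0.8)]
   heel_mark [([363.2, 257.8], 0.81)]
```

View pics/m.png

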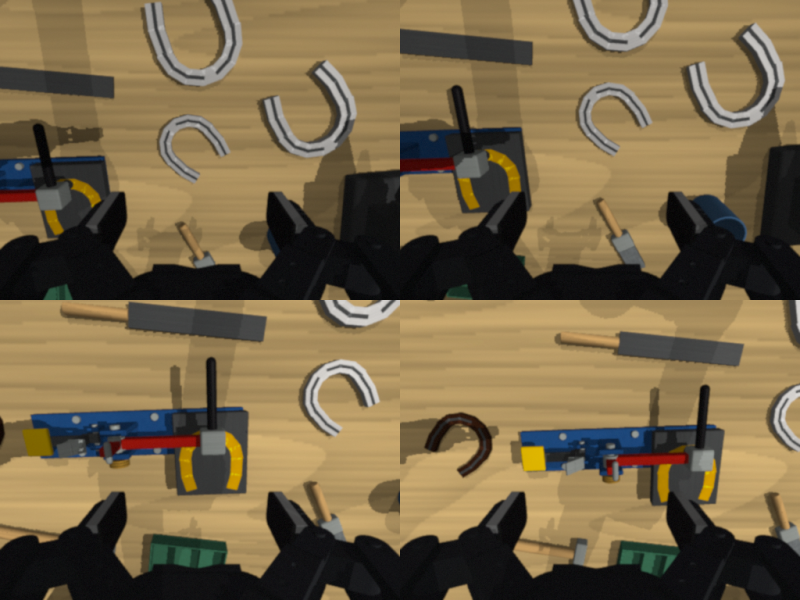

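The wrist views show the handle grip, hinge, pedal and outline clearly. The small shoe's toe is at (220,164) in w1 and (250,124) in w2, and its heels midpoint by eye is at about (268,211) and (296,175).

```bash
python3 - <<'E'
from h import *
import pickle
V={v[0]:v for v in pickle.load(open("v.pkl","rb"))}
F={c:grab_frame(c) for c in("scene","top")}
obs=[]
px=dict(handle_grip=([258,178],[256,197]),hinge_point=([202,166],[301,171]),pedal_top=([168,145],[353,169]),heel_mark=([213,225],[253,141]))
for n in px:
    o=[(V[t][1],V[t][2],V[t][3][n][0][0]) for t in("w3","w4")]
    print(n,tri(o),tri(o+[(F["scene"],None,px[n][0]),(F["top"],None,px[n][1])]))
    obs+=[(f,T,S[n],q) for f,T,q in o]+[(F[c],None,S[n],q) for c,q in zip(("scene","top"),px[n])]
p,r=fit(obs,[.56,-.02,0]);print("stamp",p,r.round(1).tolist())
for n in S:print(n,body(p,S[n]).round(4))
o=[(V["w1"][1],V["w1"][2],[220.1,163.6]),(V["w2"][1],V["w2"][2],[250.3,124.5])];print("toe",tri(o))
g=[(V["w1"][1],V["w1"][2],[268,211]),(V["w2"][1],V["w2"][2],[296,175])];print("heel",tri(g))
q,r=fit([(a,b,(-.049,0,.006),c) for a,b,c in o]+[(a,b,(.062,0,.006),c) for a,b,c in g],[.48,.34,.7]);print("shoe",q,r.round(1).tolist(),body(q,(-.049,0,.006)))
E
```

```text
handle_grip (array([0.48862931, 0.10504452, 0.09404151]), np.float64(0.6757457202735111)) (array([0.48719616, 0.10354498, 0.09903883]), np.float64(2.7003173499957995))
hinge_point (array([ 0.57506404, -0.05098556,  0.07889643]), np.float64(0.5474950174645414)) (array([ 0.57147676, -0.04911937,  0.0876275 ]), np.float64(1.8137087014140718))
pedal_top (array([ 0.57570356, -0.19389671,  0.07053814]), np.float64(1.4064639586208614)) (array([ 0.57861885, -0.20024115,  0.06173097]), np.float64(4.626583679344662))
heel_mark (array([0.67058698, 0.10897736, 0.04993417]), np.float64(2.4130871771959335)) (array([0.66932724, 0.10888276, 0.05084681]), np.float64(2.8339179301780177))
stamp [ 0.57063075 -0.01579494  0.04065722] [[0.4, -0.4], [-0.4, -1.9], [-2.1, 2.6], [-3.5, -2.0], [-1.6, -0.5], [0.5, -1.1], [-1.4, 1.2], [1.8, -1.9], [-3.2, 1.8], [-4.4, -1.2], [0.7, -0.1], [-3.7, -0.2], [2.2, 2.9], [0.6, -2.1], [-1.1, 3.6], [-1.9, -3.3]]
handle_grip [[0.4876 0.1059 0.09  ]]
hinge_point [[ 0.5721 -0.0508  0.085 ]]
pedal_top [[ 0.5782 -0.2026  0.064 ]]
strike_spot [[0.5655 0.1091 0.04  ]]
heel_mark [[0.6765 0.1136 0.04  ]]
toe (array([0.45744132, 0.3184359 , 0.02376755]), np.float64(1.7133717529434307))
heel (array([0.53491044, 0.39031533, 0.0144147 ]), np.float64(0.6386555756471921))
shoe [0.49400304 0.34895808 0.77800327] [[0.3, -0.1], [-4.2, -0.8], [1.6, 0.6], [-0.1, 0.3]] [[0.45909953 0.31456702 0.006     ]]
```

```bash
python3 - <<'E'
from h import *
rot=tool(np.pi/2+.0407)
g=np.array([.4876,.1055,.09])
movep(g+[0,0,.09],rot)
s=get_state();f=grab_frame("wrist");cv2.imwrite("pics/w5.png",f["img"][:,:,::-1])
d=tip_of("wrist","handle_grip");print([(e["centre"],e["score"]) for e in d][:2],proj(f,g,wristT(f,s)))
print(move_l(g+[0,0,-.019],.12,until_force=15))
grab(60);sleep(.2);s=get_state()
print(s["clock"],s["position"],s["contact_force"],s["finger_gap"],s["grasp_force"],ik(s["position"],s["eef_rot"]))
f=grab_frame("wrist");cv2.imwrite("pics/w6.png",f["img"][:,:,::-1])
E
```

```text
[([250.7, 195.2], 0.96)] [[250.40365168 193.72122346]]
False
9.6167 [0.48772683 0.10478081 0.07118715] [-1.11532848 -5.49961607  6.13514866] 0.1688626899774438 58.53317141532898 [ 0.06454273  0.40760739 -0.53769851  0.62533751 -0.00162956  0.0243351 ]
```

View pics/w6.png

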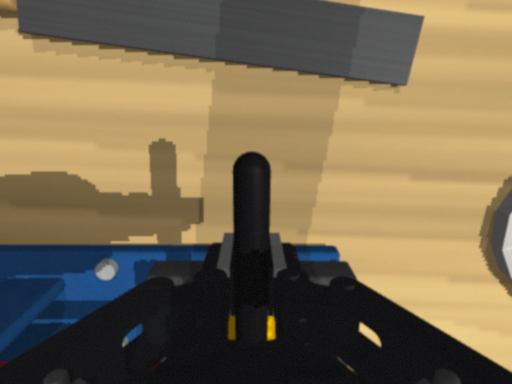

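The bar is held between the fingers at about (252,300), with a gap of about 15 mm. Next is the arc.

```bash
python3 - <<'E'
from h import *
s=get_state();p0=s["position"]; y=.0407
u=np.array([-np.sin(y),np.cos(y),0]);z=np.array([0,0,1.])
p0=np.array([.4877,.1045,.071])
C=p0-.16*u-.005*z; r=np.hypot(.16,.005);a0=np.arctan2(.005,.16)
ok=True
for k,a in enumerate(np.linspace(0,1.73,15)[1:]):
    move_l(C+r*(np.cos(a+a0)*u+np.sin(a+a0)*z),.12)
    s=get_state();F=s["contact_force"];print(round(a,2),s["position"].round(3),F.round(1),round(s["finger_gap"],3))
    if np.linalg.norm(F)>60: print("stop");break
print(s["clock"])
f=grab_frame("scene");cv2.imwrite("pics/s1.png",f["img"][60:252,110:366,::-1].repeat(2,0).repeat(2,1))
E
```

```text
0.12 [0.488 0.103 0.09 ] [  3.3   1.4 -11.8] 0.163
0.25 [0.488 0.099 0.109] [ 3.2  4.4 -8.8] 0.164
0.37 [0.488 0.094 0.128] [  3.7   7.6 -11. ] 0.163
0.49 [0.488 0.086 0.146] [ 2.2  9.7 -7.6] 0.16
0.62 [0.489 0.076 0.162] [ 1.6 15.  -3.8] 0.165
0.74 [0.489 0.065 0.178] [ 0.2 19.   0.9] 0.166
0.86 [0.49  0.051 0.192] [-2.4 22.1  6.1] 0.164
0.99 [0.49  0.036 0.205] [-6.1 26.1 19.3] 0.162
1.11 [0.491 0.021 0.215] [-10.   30.3  27.2] 0.161
1.24 [0.492 0.001 0.223] [-11.6  26.9  36.3] 0.159
1.36 [ 0.493 -0.02   0.228] [-14.3  23.4  40.6] 0.16
1.48 [ 0.493 -0.043  0.23 ] [-12.8  13.1  36.7] 0.164
1.61 [ 0.495 -0.064  0.23 ] [-11.9   9.9  31.3] 0.16
1.73 [ 0.495 -0.085  0.226] [-7.2  5.  21.9] 0.167
14.1
```

View pics/s1.png

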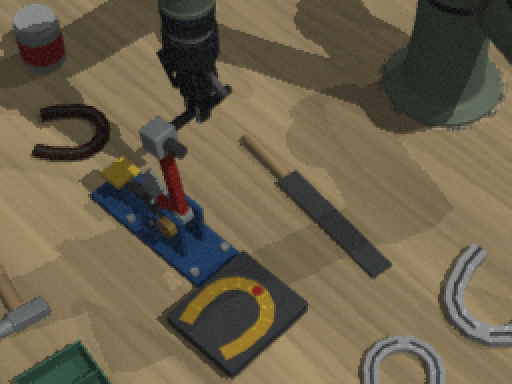

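The hammer is up past vertical, with its head at about (158,135), the bar held and the red strike spot visible. I'll push slightly further, come back to the sear position and compare forces.

```bash
python3 - <<'E'
from h import *
y=.0407
u=np.array([-np.sin(y),np.cos(y),0]);z=np.array([0,0,1.])
p0=np.array([.4877,.1045,.071]);C=p0-.16*u-.005*z; r=np.hypot(.16,.005);a0=np.arctan2(.005,.16)
for a in(1.77,1.70,1.66,1.63,1.60):
    move_l(C+r*(np.cos(a+a0)*u+np.sin(a+a0)*z),.1);sleep(.1)
    s=get_state();F=s["contact_force"];print(round(a,2),s["position"].round(3),F.round(1),round(s["finger_gap"],3))
E
```

```text
1.77 [ 0.495 -0.091  0.225] [-8.8  7.5 23.6] 0.159
1.7 [ 0.495 -0.081  0.227] [-7.3  4.8 21. ] 0.161
1.66 [ 0.495 -0.073  0.227] [-6.1  8.3 18.4] 0.161
1.63 [ 0.495 -0.069  0.228] [-6.1  5.4 17.3] 0.161
1.6 [ 0.495 -0.068  0.228] [-5.1 -5.5 12.6] 0.163
```

At 1.60 the bar pushes back (Fy changes sign and the motion is blocked), so the sear has caught. Releasing.

```bash
python3 - <<'E'
from h import *
s=get_state();p=s["position"];move_l(p+[0,-.002,0],.05)
let_go();sleep(.3);p=get_state()["position"];print(get_state()["contact_force"])
move_l(p+[0,0,.09],.15);sleep(.4)
p=get_state()["position"]
# toward shoe, view close
q=np.array([.494,.349,.778]);toe=np.array([.459,.316,.0])
rots=[tool(.778),tool(.778+np.pi)]
movep([.46,.25,.33],rots[0] if abs(ik([.46,.25,.33],rots[0])[5])<abs(ik([.46,.25,.33],rots[1])[5]) else rots[1])
f=grab_frame("scene");cv2.imwrite("pics/s2.png",f["img"][:,:,::-1])
I=[f["img"][90:360,110:450]]
for h,dx in((.20,0),(.16,.03)):
    pos=toe+[dx,0,h];c=[(abs(ik(pos,r)[5]),i) for i,r in enumerate(rots) if ik(pos,r) is not None]
    movep(pos,rots[min(c)[1]]);sleep(.1);s=get_state();f=grab_frame("wrist");T=wristT(f,s)
    for n in("shoe_toe","shoe"):print(n,[(e["centre"],round(e["score"],2)) for e in tip_of("wrist",n)][:3])
    print("expect",proj(f,body(q,[(-.049,0,.006),(.062,0,.006)]),T).tolist(),min(c))
    import pickle;pickle.dump((f,T),open(f"t{dx}.pkl","wb"));I.append(f["img"])
cv2.imwrite("pics/m2.png",np.hstack([cv2.resize(i,(400,300)) for i in (I[0],I[1])])[:,:,::-1])
cv2.imwrite("pics/w8.png",I[2][:,:,::-1]);print(get_state()["clock"])
E
```

```text
[ 0.12340389 -0.63668682 -0.43609286]
shoe_toe [([225.5, 52.0], 0.93), ([246.0, 165.5], 0.63)]
shoe []
expect [[247.34657335411765, 168.65294721701946], [345.33973454385585, 168.51257476794598]] (np.float64(1.2632684362875182), 0)
shoe_toe [([226.6, 157.8], 0.81), ([202.2, 18.0], 0.58)]
shoe []
expect [[226.73809501851545, 158.04453599491742], [339.59055307741835, 158.0707970200357]] (np.float64(1.2397549717880123), 0)
21.125
```

View pics/m2.png

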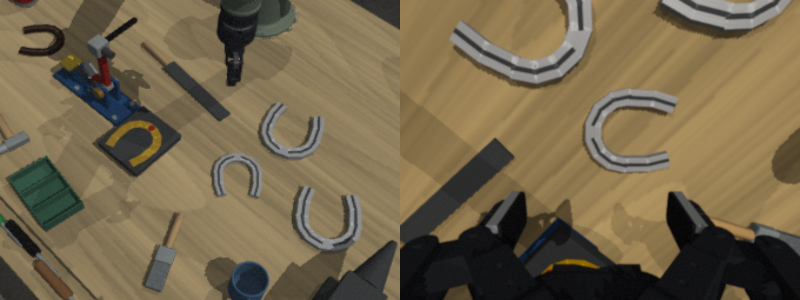

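View pics/w8.png

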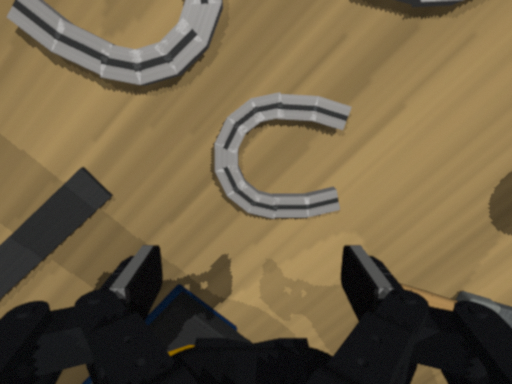

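The scene view shows the hammer staying cocked, with its head at about (98,45) in the left half. In the close crop, the small bright shoe has its toe at (226,158) and heel middle at (339,158), within 1 px of prediction. Both large ones are visible beyond it, so the small one is confirmed. Grasping it.

```bash
python3 - <<'E'
from h import *
import pickle
q=np.array([.494,.349,.778]);toe=np.array([.459,.3147,0])
F={c:grab_frame(c) for c in("scene","top")};D={}
for c in F:
    for n in("strike_spot","heel_mark"):
        D[c,n]=[(e["centre"],e["score"]) for e in tip_of(c,n)];print(c,n,D[c,n][:2])
for n in("strike_spot","heel_mark"):
    try:print(n,tri([(F[c],None,np.array(D[c,n][0][0])) for c in F]))
    except IndexError:pass
rot=tool(.778)
move_l(toe+[0,0,.06],.15,rot=rot);print(move_l(toe+[0,0,.003],.06,until_force=8),get_state()["position"])
grab(60);sleep(.2);s=get_state();print(s["finger_gap"]*85,s["grasp_force"],s["contact_force"],s["position"])
move_l(s["position"]+[0,0,.12],.15)
s=get_state();print(s["finger_gap"]*85,s["contact_force"])
pos=[.5,.20,.20]
movep(pos,tool(.0407));sleep(.2);s=get_state();f=grab_frame("wrist");T=wristT(f,s)
for n in("strike_spot","heel_mark","shoe_toe","shoe_heels"):print(n,[(e["centre"],round(e["score"],2)) for e in tip_of("wrist",n)][:2])
print("exp",proj(f,body([.5706,-.0158,.0407],[S["strike_spot"],S["heel_mark"]]),T).tolist())
pickle.dump((F,D,f,T,s["position"]),open("pl.pkl","wb"))
cv2.imwrite("pics/w9.png",f["img"][:,:,::-1]);print(s["clock"],s["q"])
E
```

```text
scene strike_spot [([237.8, 205.2], 0.8)]
scene heel_mark [([209.8, 225.0], 0.62)]
top strike_spot [([250.6, 172.0], 0.66)]
top heel_mark []
strike_spot (array([0.56564985, 0.11111175, 0.04262606]), np.float64(0.7893523882628131))
False [0.45935879 0.31487786 0.00335641]
19.996851836803277 55.79675365705043 [-0.84174504 -1.3022784   5.55140316] [0.45869742 0.31436212 0.00338679]
19.960851501379288 [-0.3132881  -0.05431179 -2.54710933]
strike_spot [([305.8, 261.8], 0.56)]
heel_mark [([404.9, 264.3], 0.97)]
shoe_toe [([251.2, 252.5], 0.65), ([305.8, 262.6], 0.55)]
shoe_heels []
exp [[307.2943552179893, 261.1881485674592], [407.9938710001379, 261.55176986627487]]
25.9583 [ 2.45147354e-01  3.29750813e-01 -2.74516958e-01  9.68934383e-01
  2.37113248e-04  1.77317860e+00]
```

View pics/w9.png

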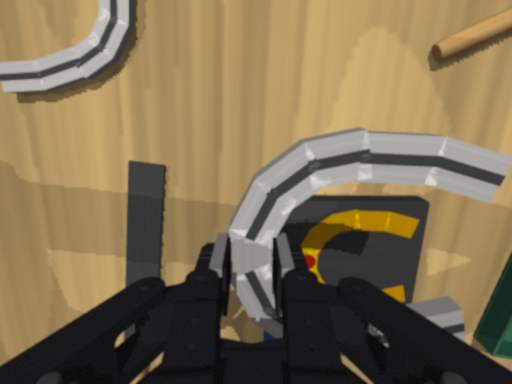

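The shoe is held at the toe with its heels towards the outline's open end. The strike spot shows at (308,262) and agrees with my estimate of (0.565, 0.110). Placing it.

```bash
python3 - <<'E'
from h import *
t=np.array([.565,.110,0]);rot=tool(.0407)
move_l(t+[0,0,.12],.15,rot=rot);sleep(.2)
move_l(t+[0,0,.06],.1)
print(move_l(t+[0,0,.041],.03,until_force=6));s=get_state();print(s["position"],s["contact_force"])
let_go();sleep(.3);s=get_state();print(s["contact_force"])
move_l(s["position"]+[0,0,.13],.15)
movep([.50,.17,.30],rot);sleep(.3);s=get_state();f=grab_frame("wrist");T=wristT(f,s)
P=body([.5706,-.0158,.0407],[S["strike_spot"],S["heel_mark"]]);print("exp",proj(f,P+[0,0,.006],T).tolist())
for n in("shoe_toe","shoe_heels","heel_mark"):print(n,[(e["centre"],round(e["score"],2)) for e in tip_of("wrist",n)][:2])
g=grab_frame("scene")["img"][90:290,110:377]
cv2.imwrite("pics/m3.png",np.hstack([cv2.resize(i,(400,300)) for i in(f["img"],g)])[:,:,::-1]);print(s["clock"])
E
```

```text
True
[0.56488431 0.10999426 0.04341184] [ 0.12469061 -0.44052407  5.33865968]
[-0.31039075 -0.59902322 -0.2368964 ]
exp [[297.0337504399848, 206.17749475455653], [378.2608435804912, 206.21742264870952]]
shoe_toe []
shoe_heels []
heel_mark [([376.2, 206.8], 0.6)]
31.7
```

View pics/m3.png

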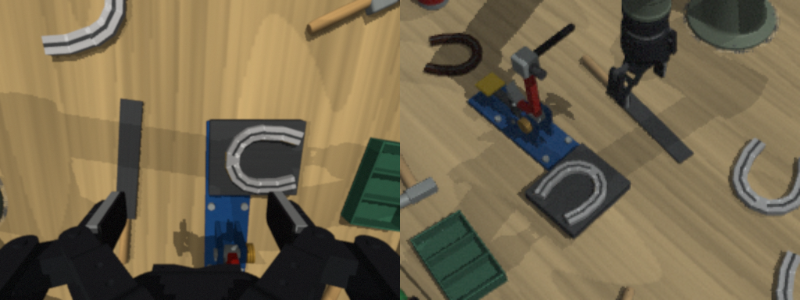

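The toe sits at about (297,205) and the heel middle at about (380,203) in the wrist image, matching the predicted (297,206) and (378,206). The outline is covered and the hammer is still up, so I'll press the pedal.

```bash
python3 - <<'E'
from h import *
rot=tool(.0407);t=np.array([.578,-.199,0])
s=get_state();move_l([.5,.17,.37],.2);movep([.5,-.1,.37],rot);movep(t+[0,0,.30],rot);grab(30)
s=get_state();f=grab_frame("wrist");T=wristT(f,s)
d=tip_of("wrist","pedal_top");print([(e["centre"],round(e["score"],2)) for e in d][:2],proj(f,t+[0,0,.064],T))
move_l(t+[0,0,.09],.2);print(move_l(t+[0,0,.05],.04,until_force=2.5))
z0=get_state()["position"][2];print("contact",z0)
zt=.064-.022
move_l([t[0],t[1],zt],.06);sleep(.2);s=get_state();print(s["position"],s["contact_force"])
sleep(.3)
move_l(t+[0,0,.15],.12);sleep(.5)
g=grab_frame("scene")["img"][90:290,110:377];h=grab_frame("top")["img"][90:330,130:450]
cv2.imwrite("pics/m4.png",np.hstack([cv2.resize(i,(400,300)) for i in(g,h)])[:,:,::-1]);s=get_state();print(s["clock"],s["contact_force"])
E
```

```text
[] [[250.39004983 163.24129077]]
True
contact 0.06293520450185364
[ 0.57799148 -0.19926656  0.04229421] [-1.31495028 -3.17795137  3.01351413]
39.5333 [-0.31319985 -0.61930882 -0.42257745]
```

View pics/m4.png

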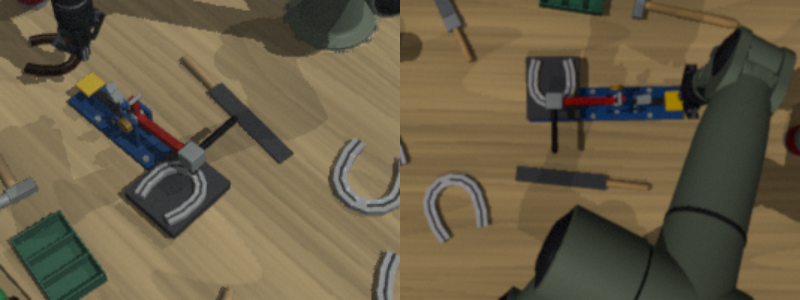

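The picture shows the hammer down on the toe (head at about (190,153) in the left half), the shoe still on its outline, the pedal up and the robot clear. Handing in.

```bash
python3 -c "
from cell import *
print(sign_off())"
```

```text
the job is handed in; nothing more can be done
None
```

I cocked the hammer, placed the small aluminium shoe on its outline and tripped the hammer onto the toe. The last picture, at about 39.5 s of the 72 s limit, showed the hammer on the shoe, the pedal up and the robot clear. I then handed the job in; no verdict was shown.

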